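# Find and open the released lid of the transport case

### The job

Three of the four metal lids on the grey case are still blocked for the drive and one is released: with the fingers, press the ribbed far ends one after another until you find the lid that rocks, then push its raised near end up and over, away from you, until it stands fully open. Leave the other lids shut, lift nothing, and leave the things around the case where they are.

Things in the scene. Friction and masses are not known exactly. Their poses are not given: they have to be found in the camera images.
- case: Grey metal case screwed to the worktop, 122 mm deep (x), 232 wide (y), 60 high. Origin: centre of its underside; x points away from the robot (turned up to 40 degrees), y along the row of lids, z up. Four identical bare-metal lids lie side by side, flush with its top, at case y = -84, -28, +28, +84 mm. Three, any of the four, are blocked by a hidden rubber block below the ribbed end; one is free.
- lid_1 (a joint): Tilt of lid 1 (case y = -84 mm), rad: 0 shut and flush; grows as its ribbed far end sinks and its near end rises; 1.40 at the stop, fully open. It turns like a see-saw on a cross pin along case y at case x = +10 mm, 57.5 mm above the worktop, and stays at any angle where it is left. A blocked lid gives less than 1 mm (0.03 rad) when pressed.
- lid_1_pad (a point): Top face of lid 1 at the middle of its pad of five low ribs, 28 mm from the pin towards the far, short end (which is 40 mm from the pin); moves with the lid. If the lid is free, 1 to 2 N presses it down here; below it is a well 50 mm wide, empty for at least 40 mm.
- lid_1_edge (a point): Middle of the near, long end of lid 1, at the top face, 60 mm from the pin; moves with the lid. The lid is 100 mm long (case x from -50 to +50 mm), 46 mm wide, 5 mm thick. Pressing down at this end moves no lid.
- lid_2 (a joint): Tilt of lid 2 (case y = -28 mm), rad: 0 shut and flush; grows as its ribbed far end sinks and its near end rises; 1.40 at the stop, fully open. It turns like a see-saw on a cross pin along case y at case x = +10 mm, 57.5 mm above the worktop, and stays at any angle where it is left. A blocked lid gives less than 1 mm (0.03 rad) when pressed.
- lid_2_pad (a point): Top face of lid 2 at the middle of its pad of five low ribs, 28 mm from the pin towards the far, short end (which is 40 mm from the pin); moves with the lid. If the lid is free, 1 to 2 N presses it down here; below it is a well 50 mm wide, empty for at least 40 mm.
- lid_2_edge (a point): Middle of the near, long end of lid 2, at the top face, 60 mm from the pin; moves with the lid. The lid is 100 mm long (case x from -50 to +50 mm), 46 mm wide, 5 mm thick. Pressing down at this end moves no lid.
- lid_3 (a joint): Tilt of lid 3 (case y = +28 mm), rad: 0 shut and flush; grows as its ribbed far end sinks and its near end rises; 1.40 at the stop, fully open. It turns like a see-saw on a cross pin along case y at case x = +10 mm, 57.5 mm above the worktop, and stays at any angle where it is left. A blocked lid gives less than 1 mm (0.03 rad) when pressed.
- lid_3_pad (a point): Top face of lid 3 at the middle of its pad of five low ribs, 28 mm from the pin towards the far, short end (which is 40 mm from the pin); moves with the lid. If the lid is free, 1 to 2 N presses it down here; below it is a well 50 mm wide, empty for at least 40 mm.
- lid_3_edge (a point): Middle of the near, long end of lid 3, at the top face, 60 mm from the pin; moves with the lid. The lid is 100 mm long (case x from -50 to +50 mm), 46 mm wide, 5 mm thick. Pressing down at this end moves no lid.
- lid_4 (a joint): Tilt of lid 4 (case y = +84 mm), rad: 0 shut and flush; grows as its ribbed far end sinks and its near end rises; 1.40 at the stop, fully open. It turns like a see-saw on a cross pin along case y at case x = +10 mm, 57.5 mm above the worktop, and stays at any angle where it is left. A blocked lid gives less than 1 mm (0.03 rad) when pressed.
- lid_4_pad (a point): Top face of lid 4 at the middle of its pad of five low ribs, 28 mm from the pin towards the far, short end (which is 40 mm from the pin); moves with the lid. If the lid is free, 1 to 2 N presses it down here; below it is a well 50 mm wide, empty for at least 40 mm.
- lid_4_edge (a point): Middle of the near, long end of lid 4, at the top face, 60 mm from the pin; moves with the lid. The lid is 100 mm long (case x from -50 to +50 mm), 46 mm wide, 5 mm thick. Pressing down at this end moves no lid.
- cup: Bystander: specimen cup with screw lid, 62 mm round, 72 mm high, standing loose on the worktop beside the case; origin at the centre of its underside, z up. Leave it alone.
- stain: Bystander: dark dropper bottle with a black dropper, 44 mm round, 108 mm high, standing loose on the worktop beside the case; origin at the centre of its underside, z up. Leave it alone.
- carton: Bystander: small square carton, 66 x 66 x 46 mm high, standing loose on the worktop beside the case; origin at the centre of its underside, z up. Leave it alone.

How it is judged:
By the outcome, as a careful person would: the job done as asked, in the order asked, and still so for the second after the job is handed in, with the robot touching nothing.
It also fails if it takes over 48 s, if anything falls off the work surface, if the arm or the gripper's body presses on something with over 40 N, if the wrist force passes 120 N, or if a joint passes its speed limit or range.

### The arm

A 6-joint arm with a two-finger parallel gripper is mounted at the origin on a cart in front of the work surface, level with it; the furniture and walls round the work are solid. World frame = base frame: x ahead of the robot, y to its left, z up, the work surface at z = 0. Lengths are in m, angles in rad, forces in N, time in s.
With the tool pointing down it reaches from about 0.3 to 0.875 m from the base axis. Payload 6.4 kg.
Tool frame: the origin (TCP) lies between the finger pads; the fingertips stand ctrl.tip_extent ahead of it and the grasp point (between the pads) is the TCP (ctrl.tip_extent is the distance from the TCP to the fingertips, in m); z points along the fingers, y is the line along which they close (so a half turn about z gives the same grasp; the last joint's range is limited). The gripper opens to 85 mm and grips with 20 to 120 N. Pads are 22 mm wide; open, the fingers measure 114 mm over their backs; the gripper's body (76 mm by 85 mm) begins 54 mm behind the grasp point. The pads swing forward as they close: fully open they stand 13 mm farther back than shut.
Start: joints at [1.035, 0.181, 1.607, -0, 1.354, -0.206], TCP at [0.186, 0.544, 0.25] pointing down, gripper open.
Joint ranges: [-2.99, 2.99], [-0.89, 2.07], [0.3, 2.58], [-1.14, 4.28], [0, 2.63], [-3.12, 3.12]. Speed limits (rad/s): [2.57, 2.57, 3.01, 3.14, 3.14, 3.14].

### API

Orientations are given as a unit quaternion [w, x, y, z].
In Python, from bench import ctrl gives the robot as it stands.
- The arm moves only by the tool send_rows, never from a script. Its arguments are lists of equal length, an entry for each row: "dr": the turn, a rotation vector about the tool's x, y, z in units of 6 degrees (1.0 is 6 degrees), a list of three; "xyz": the shift along the tool's x, y, z in cm, a list of three; "jaw": the opening in per cent of the stroke, from 0 (shut) to 100 (fully open). In form: {"dr": [[wx, wy, wz], ...], "xyz": [[dx, dy, dz], ...], "jaw": [jaw, ...]}. A call has exactly 8 rows; each row is the pose to reach, as a shift and turn from the pose commanded when the call began, along the tool's axes at that moment; what a row does not reach only later rows make up. A row lasts 1/8 s, in which the tool goes at most 62.5 mm and 10.7 degrees, less where a joint would pass 70% of its speed; a pose out of reach is approached as far as the arm can. A call with a gripper value outside its range is refused whole. The fingers move at their own pace and stop on an object; the grip force is fixed at half the most. Time passes only in rows, so rows that repeat a pose let the fingers close, or fill a call up. It gives the time, the measured TCP pose, the force, the opening and the grip force at its end, in the units of the state.
- ctrl.get_obs(): the state, without advancing time (a new reading comes with each control period).
- ctrl.camera(name): name is "side" or "top" or "wrist"; returns the picture (400x640x3 uint8, red, green, blue); there is no depth.
- ctrl.calibration(name): a dict with "camera_matrix" (3x3 intrinsics, pixels), "world_from_camera" (4x4, takes a point from camera to world coordinates). Camera axes: x right, y up, looking along -z (the intrinsics and any distortion apply to the point x, -y, -z); pixel columns grow to the right and rows downward; lengths in m; the calibration is good to about 2 mm. A picture is of the moment at which its call begins: read the wrist's pose just before it. calibration takes no time and is no camera call; for the wrist camera it gives the pose at the moment of the call.
- ctrl.hand_in(): hands the job in; it is judged then, once.
The state is a dict: "time_s": time; "q": joint angles; "dq": joint speeds; "joint_efforts": joint torques, N m; "eef_pos": TCP position; "eef_rot": TCP orientation; "wrist_force": force on the tool from outside, world axes, zero at the start; "torque": the same for the moment, N m; "opening": opening from 0.0 (shut) to 1.0 (fully open); "grasp_force": force on a finger pad.
Only numpy, scipy, OpenCV 4.12 (cv2) and the standard library are available. Lean on these libraries where they do the work, as an engineer would, in place of code of your own. Each camera call takes 0.05 s, during which the arm holds its last target. There are 200 camera calls.

## Working session

There is one attempt and no reset: what is moved stays moved. The work goes in short steps, Python scripts to look and compute and a tool call to move; the robot and the scene stay as the last step left them, time stands still between calls to the robot, and variables do not carry over. Pictures are saved under pics/ and viewed, at most 10 in all, crops included, and the job is handed in when it is done.

Besides the shell and the picture viewer there is one more tool, called after ">>>" by a JSON object that holds its "api" and its "payload". send_rows: Moves the arm, as the interface text tells. Its arguments: {"type":"object","properties":{"dr":{"type":"array","items":{"type":"array","items":{"type":"number"}}},"xyz":{"type":"array","items":{"type":"array","items":{"type":"number"}}},"jaw":{"type":"array","items":{"type":"number"}}},"required":["dr","xyz","jaw"]}

```bash
mkdir -p pics; python3 - <<'E'
from bench import ctrl
import cv2
o=ctrl.get_obs();print({k:o[k] for k in('time_s','eef_pos','eef_rot','opening','wrist_force')},ctrl.tip_extent)
for n in('top','side'):
    cv2.imwrite(f'pics/{n}0.png',ctrl.camera(n)[:,:,::-1]);c=ctrl.calibration(n);print(c)
E
```

```text
{'time_s': 0.0, 'eef_pos': array([0.18589732, 0.54357158, 0.24938889]), 'eef_rot': array([-3.21904631e-04,  1.64121061e-01,  9.86439814e-01, -8.16755711e-04]), 'opening': 0.9947840456036153, 'wrist_force': array([-0.36998117,  0.51644332, -0.56344901])} 0.019
{'camera_matrix': array([[431.45370536,   0.        , 319.91296267],
       [  0.        , 431.45370536, 196.50479738],
       [  0.        ,   0.        ,   1.        ]]), 'world_from_camera': array([[-0.019462  ,  0.99820175, -0.05669652,  0.42030752],
       [-0.99976225, -0.0188721 ,  0.0109215 ,  0.34802298],
       [ 0.00983188,  0.05689559,  0.99833172,  0.92756159],
       [ 0.        ,  0.        ,  0.        ,  1.        ]])}
{'camera_matrix': array([[379.24498306,   0.        , 318.29469773],
       [  0.        , 379.24498306, 199.886146  ],
       [  0.        ,   0.        ,   1.        ]]), 'world_from_camera': array([[ 0.45875176,  0.77845417, -0.42843426,  0.12064267],
       [-0.88848803,  0.39554442, -0.23266637,  0.15043213],
       [-0.01165533,  0.48739482,  0.87310391,  0.8114861 ],
       [ 0.        ,  0.        ,  0.        ,  1.        ]])}
```

View pics/top0.png

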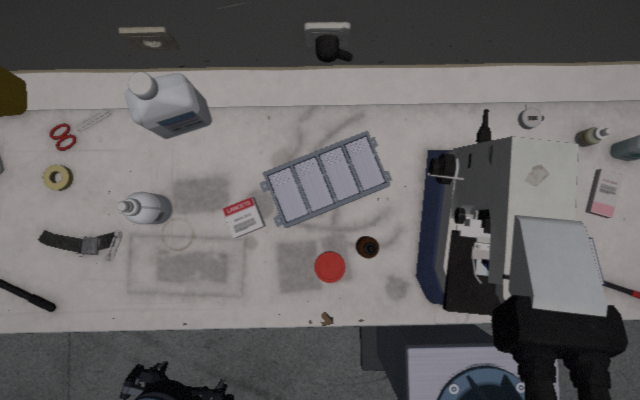

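View pics/side0.png

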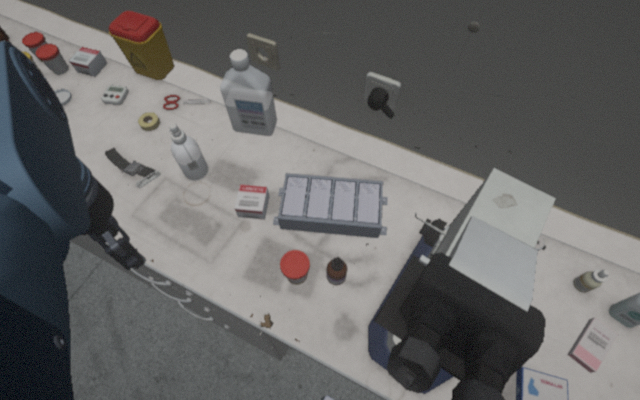

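The top view shows the case centred near (326,178), turned about 20–25°, with its near side facing the cup (330,267) and bottle (367,247). The carton is at (243,216) and the microscope is right of x=415. The side view agrees with this.

```bash
cat >h.py <<'E'
import numpy as np,cv2
from bench import ctrl
def ray(c,uv,z):
    K=c['camera_matrix'];T=c['world_from_camera']
    d=T[:3,:3]@np.array([(uv[0]-K[0,2])/K[0,0],-(uv[1]-K[1,2])/K[1,1],-1.])
    return T[:3,3]+d*(z-T[2,3])/d[2]
E
python3 - <<'E'
from h import *
for n,(x0,x1,y0,y1) in dict(top=(255,400,125,235),side=(268,392,168,240)).items():
    im=cv2.imread(f'pics/{n}0.png');c=ctrl.calibration(n)
    f=im.astype(int); 
    m=((f[:,:,0]-f[:,:,2]>8)&(f.mean(2)>140)).astype(np.uint8)*255
    m[:y0]=0;m[y1:]=0;m[:,:x0]=0;m[:,x1:]=0
    m=cv2.morphologyEx(m,cv2.MORPH_OPEN,np.ones((3,3)))
    for k in cv2.findContours(m,0,2)[0]:
        a=cv2.contourArea(k)
        if a<150: continue
        w=np.array([ray(c,p[0],.06)[:2] for p in k],np.float32)*1000
        print(n,a,[np.round(v,1) for v in cv2.minAreaRect(w)])
c=ctrl.calibration('top')
for nm,uv,z in(('cup',(330,267),.072),('stain',(367,246),.1),('carton',(243,216),.046)):print(nm,ray(c,uv,z))
im=cv2.imread('pics/top0.png')[120:240,225:400]
cv2.imwrite('pics/crop.png',cv2.resize(im,None,fx=4,fy=4,interpolation=2))
E
```

```text
cup [0.32955816 0.32151562 0.072     ]
stain [0.37089179 0.25084916 0.1       ]
carton [0.43355064 0.49586813 0.046     ]
```

View pics/crop.png

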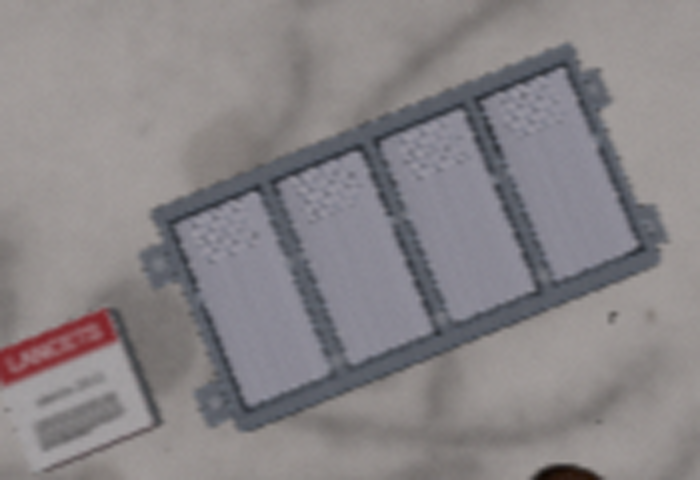

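The crop shows four lids with their ribs at the far end. The corners of the lid row are at crop (175,222), (572,67), (640,248) and (248,408).

```bash
cat >>h.py <<'E'
def tool(o):
    from scipy.spatial.transform import Rotation as R
    q=o['eef_rot'];return R.from_quat([q[1],q[2],q[3],q[0]])
E
python3 - <<'E'
from h import *
c=ctrl.calibration('top')
P=np.array([ray(c,(225+(a+.5)/4-.5,120+(b+.5)/4-.5),.06)[:2] for a,b in((175,222),(572,67),(640,248),(248,408))])
print(P,P.mean(0),[np.linalg.norm(P[i]-P[i-1]) for i in range(4)])
y=(P[0]-P[1])+(P[3]-P[2]);yaw=np.arctan2(-y[0],y[1]);print('yaw',yaw,np.degrees(yaw))
x=(P[0]-P[3])+(P[1]-P[2]);print('yaw from x',np.degrees(np.arctan2(x[1],x[0])))
ex=np.array([np.cos(yaw),np.sin(yaw)]);ey=np.array([-ex[1],ex[0]])
for i,yy in enumerate((-.084,-.028,.028,.084)):print(i+1,'pad',P.mean(0)+.038*ex+yy*ey,'edge',P.mean(0)-.05*ex+yy*ey)
o=ctrl.get_obs();print(tool(o).as_matrix().round(3))
E
```

```text
[[0.5147379  0.44165405]
 [0.59013344 0.23918728]
 [0.49722176 0.207173  ]
 [0.42037721 0.40628028]] [0.50561758 0.32357365] [np.float64(0.10077323114042051), np.float64(0.21604924978480045), np.float64(0.09827255452737992), np.float64(0.21342163168885658)]
yaw 0.36236767106729156 20.762138184140678
yaw from x 19.79075107536076
1 pad [0.57092695 0.25849919] edge [0.48864166 0.22730414]
2 pad [0.55107556 0.31086255] edge [0.46879027 0.27966751]
3 pad [0.53122417 0.36322592] edge [0.44893887 0.33203088]
4 pad [0.51137277 0.41558929] edge [0.42908748 0.38439424]
[[-0.946  0.324 -0.001]
 [ 0.324  0.946 -0.001]
 [ 0.    -0.002 -1.   ]]
```

>>> {"api": "send_rows", "payload": {"dr": [[0,0,-1.1],[0,0,-2.2],[0,0,-3.3],[0,0,-4.4],[0,0,-5.5],[0,0,-6.6],[0,0,-6.6],[0,0,-6.6]], "xyz": [[-5.8,-0.3,0],[-11.6,-0.6,1],[-17.4,-0.9,3],[-23.2,-1.2,5],[-29,-1.5,7],[-34.7,-1.8,9],[-34.7,-1.8,11],[-34.7,-1.8,11]], "jaw": [0,0,0,0,0,0,0,0]}}

```text
time_s: 1.1
eef_pos: [0.5068, 0.4136, 0.1373]
eef_rot: [-0.003, -0.179, 0.984, -0.001]
wrist_force: [-1.0, 0.4, 0.4]
opening: 0.002
grasp_force: 0.0
```

```bash
cat >>h.py <<'E'
C=np.array([.5055,.3235]);YAW=np.radians(20.6);ex=np.array([np.cos(YAW),np.sin(YAW)]);ey=np.array([-ex[1],ex[0]])
def st():
    o=ctrl.get_obs();p=o['eef_pos'];d=p[:2]-C;M=tool(o).as_matrix()
    print('t %.2f case xy mm'%o['time_s'],np.round([1e3*d@ex,1e3*d@ey],1),'tip z %.1f'%(1e3*(p[2]-ctrl.tip_extent)),'toolx heading %.1f'%np.degrees(np.arctan2(M[1,0],M[0,0])),'tilt',M[:2,2].round(3),'F',o['wrist_force'].round(2),'op %.2f'%o['opening'],'ext',ctrl.tip_extent)
E
python3 - <<'E'
from h import *
st();cv2.imwrite('pics/w1.png',ctrl.camera('wrist')[:,:,::-1])
E
```

```text
t 1.10 case xy mm [32.9 83.9] tip z 118.3 toolx heading -159.4 tilt [-0.005 -0.002] F [-1.01  0.44  0.38] op 0.00 ext 0.019
```

View pics/w1.png

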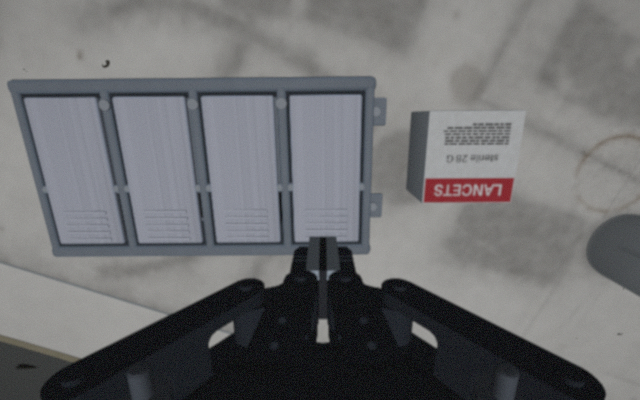

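The wrist view shows the finger tips at about (322,240), just past lid 4's ribs. Lid 4's corners are at about (290,95), (363,94), (360,242) and (296,243).

```bash
python3 - <<'E'
from h import *
c=ctrl.calibration('wrist')
for uv in((290,95),(363,94),(360,242),(296,243),(24,97),(56,243)):
    d=ray(c,uv,.06)[:2]-C;print(uv,np.round([1e3*d@ex,1e3*d@ey],1))
E
```

```text
(290, 95) [-46.   63.2]
(363, 94) [-46.7 109.3]
(360, 242) [ 54.2 111. ]
(296, 243) [55.1 64.9]
(24, 97) [ -44.4 -105.2]
(56, 243) [  55.6 -108.4]
```

>>> {"api": "send_rows", "payload": {"dr": [[0,0,0],[0,0,0],[0,0,0],[0,0,0],[0,0,0],[0,0,0],[0,0,0],[0,0,0]], "xyz": [[-0.2,0,2],[-0.2,0,4],[-0.2,0,5],[-0.2,0,5.4],[-0.2,0,5.5],[-0.2,0,5.5],[-0.2,0,5.5],[-0.2,0,5.5]], "jaw": [0,0,0,0,0,0,0,0]}}

```text
time_s: 2.15
eef_pos: [0.5108, 0.4154, 0.0857]
eef_rot: [0.0, -0.18, 0.984, 0.0]
wrist_force: [0.1, 0.5, -0.1]
opening: -0.002
grasp_force: 0.0
```

```bash
python3 -c "from h import *;st()"
```

```text
t 2.15 case xy mm [37.3 84.2] tip z 66.7 toolx heading -159.3 tilt [0.001 0.   ] F [ 0.05  0.52 -0.05] op -0.00 ext 0.019
```

>>> {"api": "send_rows", "payload": {"dr": [[0,0,0],[0,0,0],[0,0,0],[0,0,0],[0,0,0],[0,0,0],[0,0,0],[0,0,0]], "xyz": [[0,0,0.2],[0,0,0.4],[0,0,0.6],[0,0,0.7],[0,0,0.7],[0,0,0.7],[0,0,0.7],[0,0,0.7]], "jaw": [0,0,0,0,0,0,0,0]}}

```text
time_s: 3.15
eef_pos: [0.5105, 0.4153, 0.0787]
eef_rot: [-0.0, -0.18, 0.984, -0.0]
wrist_force: [-1.8, -1.5, 6.0]
opening: -0.001
grasp_force: 2.7
```

```bash
python3 -c "from h import *;st()"
```

```text
t 3.15 case xy mm [37.  84.2] tip z 59.7 toolx heading -159.3 tilt [-0. -0.] F [-1.76 -1.46  5.99] op -0.00 ext 0.019
```

>>> {"api": "send_rows", "payload": {"dr": [[0,0,0],[0,0,0],[0,0,0],[0,0,0],[0,0,0],[0,0,0],[0,0,0],[0,0,0]], "xyz": [[0,0,0.1],[0,0,0.2],[0,0,0.2],[0,0,0.2],[0,0,0.2],[0,0,0.2],[0,0,0.2],[0,0,0.2]], "jaw": [0,0,0,0,0,0,0,0]}}

```text
time_s: 4.15
eef_pos: [0.5106, 0.4154, 0.0786]
eef_rot: [0.0, -0.18, 0.984, -0.0]
wrist_force: [-7.3, -5.9, 16.9]
opening: 0.001
grasp_force: 8.4
```

```bash
python3 -c "from h import *;st()"
```

```text
t 4.15 case xy mm [37.1 84.2] tip z 59.6 toolx heading -159.3 tilt [ 0. -0.] F [-7.28 -5.88 16.91] op 0.00 ext 0.019
```

Lid 4 is blocked: 17 N with no movement. Next is lid 3.

>>> {"api": "send_rows", "payload": {"dr": [[0,0,0],[0,0,0],[0,0,0],[0,0,0],[0,0,0],[0,0,0],[0,0,0],[0,0,0]], "xyz": [[0,0,-1.6],[0,-2.8,-1.6],[0,-5.6,-1.6],[0,-5.6,-0.8],[0,-5.6,-0.4],[0,-5.6,-0.2],[0,-5.6,0],[0,-5.6,0]], "jaw": [0,0,0,0,0,0,0,0]}}

```text
time_s: 5.15
eef_pos: [0.53, 0.3634, 0.0786]
eef_rot: [-0.0, -0.18, 0.984, -0.001]
wrist_force: [-7.7, -6.4, 17.6]
opening: 0.003
grasp_force: 8.7
```

```bash
python3 -c "from h import *;st()"
```

```text
t 5.15 case xy mm [36.9 28.8] tip z 59.6 toolx heading -159.2 tilt [-0.    -0.001] F [-7.68 -6.36 17.57] op 0.00 ext 0.019
```

Lid 3 is blocked too (17.6 N, tip still at 59.6 mm). Next is lid 2.

>>> {"api": "send_rows", "payload": {"dr": [[0,0,0],[0,0,0],[0,0,0],[0,0,0],[0,0,0],[0,0,0],[0,0,0],[0,0,0]], "xyz": [[0,0,-1.6],[0,-2.8,-1.6],[0,-5.6,-1.6],[0,-5.6,-0.8],[0,-5.6,-0.4],[0,-5.6,-0.2],[0,-5.6,0],[0,-5.6,0]], "jaw": [0,0,0,0,0,0,0,0]}}

```text
time_s: 6.15
eef_pos: [0.5499, 0.3111, 0.0762]
eef_rot: [0.0, -0.18, 0.984, 0.0]
wrist_force: [0.4, 0.9, -0.2]
opening: 0.007
grasp_force: 0.0
```

```bash
python3 -c "from h import *;st()"
```

```text
t 6.15 case xy mm [ 37.2 -27.2] tip z 57.2 toolx heading -159.3 tilt [-0.  0.] F [ 0.37  0.88 -0.17] op 0.01 ext 0.019
```

Lid 2 gave way: the tip sank with almost no force. I'll press it deeper.

>>> {"api": "send_rows", "payload": {"dr": [[0,0,0],[0,0,0],[0,0,0],[0,0,0],[0,0,0],[0,0,0],[0,0,0],[0,0,0]], "xyz": [[0.1,0,0.2],[0.2,0,0.4],[0.2,0,0.6],[0.2,0,0.8],[0.2,0,1.0],[0.2,0,1.2],[0.2,0,1.4],[0.2,0,1.4]], "jaw": [0,0,0,0,0,0,0,0]}}

```text
time_s: 7.15
eef_pos: [0.5481, 0.3096, 0.0619]
eef_rot: [-0.0, -0.18, 0.984, -0.0]
wrist_force: [1.3, 0.1, 0.2]
opening: 0.0
grasp_force: 0.5
```

```bash
python3 - <<'E'
from h import *
st();cv2.imwrite('pics/w2.png',ctrl.camera('wrist')[:,:,::-1])
E
```

```text
t 7.15 case xy mm [ 35. -28.] tip z 42.9 toolx heading -159.3 tilt [-0. -0.] F [1.31 0.09 0.16] op 0.00 ext 0.019
```

View pics/w2.png

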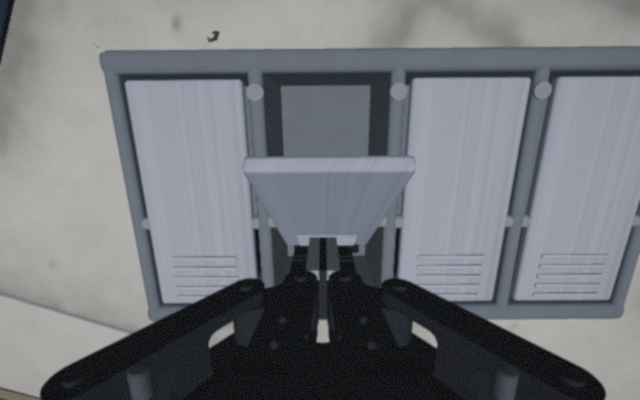

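Lid 2 is raised to about 45–50°, with its near edge at row 157, columns 245–413. The others are flush. I'll go up and around to its near side.

>>> {"api": "send_rows", "payload": {"dr": [[0,0,0],[0,0,0],[0,0,0],[0,0,0],[0,0,0],[0,0,0],[0,0,0],[0,0,0]], "xyz": [[0,0,-4],[0,0,-8],[0,0,-11],[3,0,-11],[7,0,-11],[10,0,-11],[10,0,-11],[10,0,-11]], "jaw": [0,0,0,0,0,0,0,0]}}

```text
time_s: 8.2
eef_pos: [0.4553, 0.2747, 0.1725]
eef_rot: [0.0, -0.18, 0.984, 0.0]
wrist_force: [0.6, -0.2, 1.0]
opening: -0.002
grasp_force: 0.0
```

```bash
python3 - <<'E'
from h import *
st();cv2.imwrite('pics/s3.png',cv2.resize(ctrl.camera('side')[130:270,230:430,::-1],None,fx=4,fy=4,interpolation=2))
E
```

```text
t 8.20 case xy mm [-64.2 -28. ] tip z 153.5 toolx heading -159.3 tilt [0.001 0.   ] F [ 0.57 -0.17  0.97] op -0.00 ext 0.019
```

View pics/s3.png

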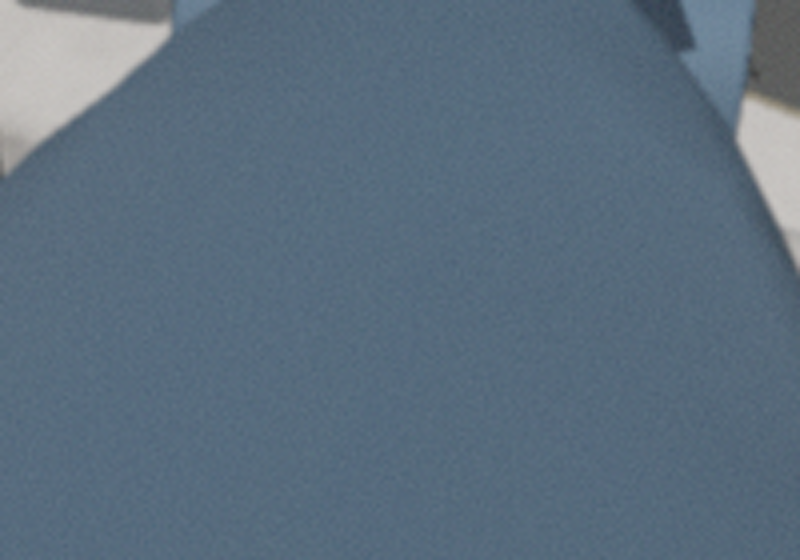

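The arm blocks the side view. I'll descend and push the raised edge.

>>> {"api": "send_rows", "payload": {"dr": [[0,0,0],[0,0,0],[0,0,0],[0,0,0],[0,0,0],[0,0,0],[0,0,0],[0,0,0]], "xyz": [[0,0,4],[0,0,7.8],[0,0,7.8],[0,0,7.8],[-1,0,7.8],[-2,0,7.8],[-3,0,7.8],[-3.4,0,7.8]], "jaw": [0,0,0,0,0,0,0,0]}}

```text
time_s: 9.25
eef_pos: [0.4873, 0.2868, 0.0945]
eef_rot: [0.0, -0.18, 0.984, -0.0]
wrist_force: [-2.4, -0.2, 0.6]
opening: 0.002
grasp_force: 0.7
```

```bash
python3 -c "from h import *;st()"
```

```text
t 9.25 case xy mm [-30. -28.] tip z 75.5 toolx heading -159.3 tilt [0. 0.] F [-2.39 -0.23  0.63] op 0.00 ext 0.019
```

>>> {"api": "send_rows", "payload": {"dr": [[0,0,0],[0,0,0],[0,0,0],[0,0,0],[0,0,0],[0,0,0],[0,0,0],[0,0,0]], "xyz": [[-0.2,0,0],[-0.4,0,0],[-0.6,0,0],[-0.8,0,0],[-0.9,0,0],[-0.9,0,0],[-0.9,0,0],[-0.9,0,0]], "jaw": [0,0,0,0,0,0,0,0]}}

```text
time_s: 10.25
eef_pos: [0.495, 0.2897, 0.0943]
eef_rot: [0.0, -0.18, 0.984, 0.0]
wrist_force: [0.3, 0.5, -0.8]
opening: -0.0
grasp_force: 0.0
```

```bash
python3 - <<'E'
from h import *
st();cv2.imwrite('pics/w4.png',ctrl.camera('wrist')[:,:,::-1])
E
```

```text
t 10.25 case xy mm [-21.7 -27.9] tip z 75.3 toolx heading -159.3 tilt [0. 0.] F [ 0.3   0.51 -0.77] op -0.00 ext 0.019
```

View pics/w4.png

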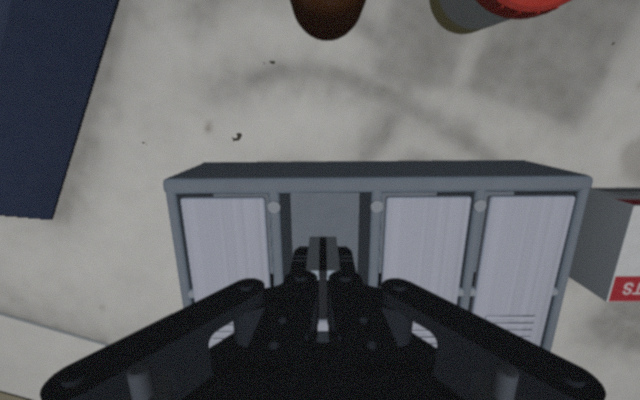

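The well is empty under lid 2, which is hidden behind the fingers. I'll keep pushing in small steps and watch the force for the stop.

>>> {"api": "send_rows", "payload": {"dr": [[0,0,0],[0,0,0],[0,0,0],[0,0,0],[0,0,0],[0,0,0],[0,0,0],[0,0,0]], "xyz": [[-0.1,0,0],[-0.2,0,0],[-0.3,0,0],[-0.4,0,0],[-0.5,0,0],[-0.5,0,0],[-0.5,0,0],[-0.5,0,0]], "jaw": [0,0,0,0,0,0,0,0]}}

```text
time_s: 11.3
eef_pos: [0.5002, 0.2917, 0.095]
eef_rot: [0.001, -0.18, 0.984, 0.0]
wrist_force: [-1.6, -0.2, 5.4]
opening: -0.002
grasp_force: 0.6
```

```bash
python3 -c "from h import *;st()"
```

```text
t 11.30 case xy mm [-16.2 -27.9] tip z 76.0 toolx heading -159.3 tilt [0.001 0.   ] F [-1.61 -0.24  5.38] op -0.00 ext 0.019
```

>>> {"api": "send_rows", "payload": {"dr": [[0,0,0],[0,0,0],[0,0,0],[0,0,0],[0,0,0],[0,0,0],[0,0,0],[0,0,0]], "xyz": [[-0.1,0,0],[-0.2,0,0],[-0.3,0,0],[-0.3,0,0],[-0.3,0,0],[-0.3,0,0],[-0.3,0,0],[-0.3,0,0]], "jaw": [0,0,0,0,0,0,0,0]}}

```text
time_s: 12.3
eef_pos: [0.5036, 0.293, 0.0959]
eef_rot: [0.001, -0.18, 0.984, 0.0]
wrist_force: [-2.5, 0.0, 9.5]
opening: 0.002
grasp_force: 1.2
```

```bash
python3 -c "from h import *;st()"
```

```text
t 12.30 case xy mm [-12.5 -27.9] tip z 76.9 toolx heading -159.3 tilt [0.003 0.001] F [-2.47  0.01  9.46] op 0.00 ext 0.019
```

The upward force means the lid's edge is touching the finger knuckles. I'll back off, raise the tool 2.2 cm and push again.

>>> {"api": "send_rows", "payload": {"dr": [[0,0,0],[0,0,0],[0,0,0],[0,0,0],[0,0,0],[0,0,0],[0,0,0],[0,0,0]], "xyz": [[0.8,0,0],[0.8,0,-1.2],[0.8,0,-2.2],[0.4,0,-2.2],[0.2,0,-2.2],[0,0,-2.2],[0,0,-2.2],[0,0,-2.2]], "jaw": [0,0,0,0,0,0,0,0]}}

```text
time_s: 13.3
eef_pos: [0.5023, 0.2925, 0.116]
eef_rot: [-0.0, -0.18, 0.984, -0.0]
wrist_force: [-0.7, -0.1, 0.1]
opening: 0.002
grasp_force: 0.0
```

```bash
python3 -c "from h import *;st()"
```

```text
t 13.30 case xy mm [-14.  -27.9] tip z 97.0 toolx heading -159.3 tilt [-0.001 -0.   ] F [-0.72 -0.11  0.13] op 0.00 ext 0.019
```

>>> {"api": "send_rows", "payload": {"dr": [[0,0,0],[0,0,0],[0,0,0],[0,0,0],[0,0,0],[0,0,0],[0,0,0],[0,0,0]], "xyz": [[-0.1,0,0],[-0.2,0,0],[-0.3,0,0],[-0.4,0,0],[-0.4,0,0],[-0.4,0,0],[-0.4,0,0],[-0.4,0,0]], "jaw": [0,0,0,0,0,0,0,0]}}

```text
time_s: 14.3
eef_pos: [0.5056, 0.2937, 0.1162]
eef_rot: [-0.001, -0.18, 0.984, -0.0]
wrist_force: [-4.2, -1.2, 3.5]
opening: 0.003
grasp_force: 2.5
```

```bash
python3 -c "from h import *;st()"
```

```text
t 14.30 case xy mm [-10.4 -27.9] tip z 97.2 toolx heading -159.3 tilt [-0.001 -0.001] F [-4.17 -1.22  3.53] op 0.00 ext 0.019
```

>>> {"api": "send_rows", "payload": {"dr": [[0,0,0],[0,0,0],[0,0,0],[0,0,0],[0,0,0],[0,0,0],[0,0,0],[0,0,0]], "xyz": [[-0.1,0,0],[-0.2,0,0],[-0.3,0,0],[-0.3,0,0],[-0.3,0,0],[-0.3,0,0],[-0.3,0,0],[-0.3,0,0]], "jaw": [0,0,0,0,0,0,0,0]}}

```text
time_s: 15.3
eef_pos: [0.5061, 0.294, 0.1162]
eef_rot: [-0.003, -0.18, 0.984, -0.001]
wrist_force: [-13.7, -6.0, 11.8]
opening: -0.0
grasp_force: 7.8
```

```bash
python3 -c "from h import *;st()"
```

```text
t 15.30 case xy mm [ -9.8 -27.8] tip z 97.2 toolx heading -159.3 tilt [-0.007 -0.003] F [-13.75  -5.97  11.83] op -0.00 ext 0.019
```

The tool has stopped and the force is rising, which matches the stop at 1.40 rad. I'll back off, rise clear and check.

>>> {"api": "send_rows", "payload": {"dr": [[0,0,0],[0,0,0],[0,0,0],[0,0,0],[0,0,0],[0,0,0],[0,0,0],[0,0,0]], "xyz": [[2,0,0],[5,0,0],[8,0,-4],[10,3,-8],[12,8,-12],[13,13,-14],[14,18,-14],[14,20,-14]], "jaw": [0,0,0,0,0,0,0,0]}}

```text
time_s: 16.3
eef_pos: [0.306, 0.4347, 0.2569]
eef_rot: [0.001, -0.181, 0.983, 0.001]
wrist_force: [1.2, -0.1, 1.0]
opening: -0.003
grasp_force: 0.0
```

```bash
python3 - <<'E'
from h import *
st();a=ctrl.camera('side')[100:300,180:440,::-1];b=ctrl.camera('top')[100:300,180:440,::-1]
cv2.imwrite('pics/f5.png',cv2.resize(np.hstack([a,b]),(800,308),interpolation=2))
E
```

```text
t 16.30 case xy mm [-147.6  174.3] tip z 237.9 toolx heading -159.1 tilt [0.001 0.002] F [ 1.23 -0.09  0.96] op -0.00 ext 0.019
```

View pics/f5.png

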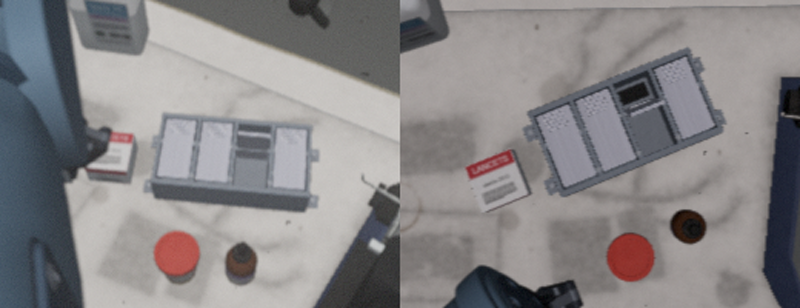

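Lid 2 stands upright, the others are shut, and the cup, bottle and carton haven't moved. I'll check the angle with one closer crop of the top view.

```bash
python3 - <<'E'
from h import *
im=ctrl.camera('top')[130:215,300:400,::-1];cv2.imwrite('pics/f6.png',cv2.resize(im,None,fx=7,fy=7,interpolation=2))
c=ctrl.calibration('top')
K=c['camera_matrix'];T=np.linalg.inv(c['world_from_camera'])
for th in(1.2,1.3,1.4):
  for nm,t in(('top',2.5),('under',-2.5)):
    x=10-60*np.cos(th)+t*np.sin(th)+2;z=57.5+60*np.sin(th)+t*np.cos(th)
    r=[]
    for y in(-51,-5):
        w=np.r_[C+ex*x/1e3+ey*y/1e3,z/1e3,1];p=T@w;u=[K[0,0]*p[0]/-p[2]+K[0,2],-K[1,1]*p[1]/-p[2]+K[1,2]]
        r+=[round((u[0]-300+.5)*7),round((u[1]-130+.5)*7)]
    print(th,nm,r)
E
```

```text
1.2 top [383, 280, 225, 343]
1.2 under [389, 297, 231, 359]
1.3 top [375, 260, 217, 322]
1.3 under [382, 277, 224, 339]
1.4 top [368, 239, 209, 301]
1.4 under [374, 256, 216, 319]
```

View pics/f6.png

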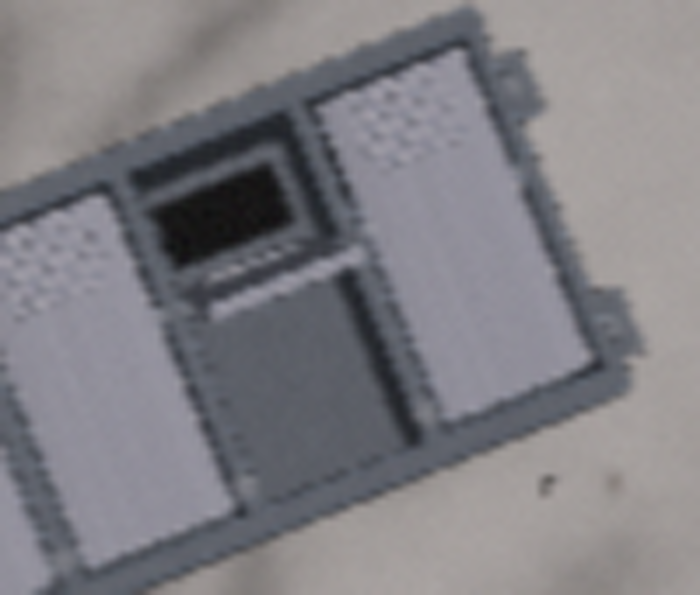

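The lid's end face runs from (212,310) to (366,252), which matches the 1.40 rad prediction. I'll hand in.

```bash
python3 -c "from bench import ctrl;print(ctrl.hand_in())"
```

```text
the job is handed in; nothing more can be done
None
```

Lid 2 was the free lid (4 and 3 were blocked, and I didn't press 1 once 2 rocked); it now stands fully open at its stop, about 1.40 rad, with the other lids shut and the cup, bottle and carton not moved, and the job is handed in.

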